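# Empty a cast cup and hold it up to the inspection camera

## Robot

A 7-joint arm with a two-finger parallel gripper is mounted at the origin on the work surface. World frame = base frame: x ahead of the robot, y to its left, z up, the work surface at z = 0. Lengths are in mm, angles in rad, forces in N, time in s.
With the tool pointing down it reaches from about 400 to 900 mm from the base axis. Payload 5.6 kg.
Tool frame: the origin (TCP) lies midway between the tips of the shut fingers; the grasp point (between the pads) lies 19 mm behind it; z points along the fingers, y is the line along which they close (so a half turn about z gives the same grasp; the last joint's range is limited). The gripper opens to 92 mm and grips with 3 to 60 N. Pads are 20 mm wide; open, the fingers measure 128 mm over their backs; the gripper's body (75 mm by 189 mm) begins 69 mm behind the grasp point.
Start: joints at [-1.158, 0.468, -0.012, 1.603, 0.006, 1.071, -0.056], TCP at [286.157, 583.629, 214.592] pointing down, gripper open.
Joint ranges: [-2.53, 2.53], [-0.31, 2.02], [-1.57, 1.55], [0.28, 2.44], [-1.29, 4.43], [0.15, 1.84], [-2.92, 2.92]. Speed limits (rad/s): [2.57, 2.57, 3.14, 3.14, 3.14, 3.14, 3.14].

## Interface

Orientations are given as a rotation vector (axis times angle).
In Python, from cell import robot, grip, kin, viewer gives the robot as it stands. Calls block until the motion is done:
- robot.movep(position, orientation): joint-space move of the TCP to a pose.
- robot.servo_line(position, feed=150, rotation=None): straight line of the TCP; rotation=None keeps the orientation; feed is the mean speed in mm/s.
- robot.goto_joints(angles): joint-space move.
- grip(opening, newtons=None): opening from 0.0 (shut) to 1.0 (fully open); newtons is the grip in N (None keeps the last); returns when the fingers have stopped.
- robot.hold(seconds).
- kin.ik(position, orientation): joint angles nearest the present ones, or None.
- robot.observe(): the state.
- viewer.read_camera(name): name is "scene" or "top" or "wrist"; returns the picture (400x640x3 uint8, red, green, blue); there is no depth.
- viewer.camera_info(name): a dict with "camera_matrix" (3x3 intrinsics, pixels), "R" (3x3) and "t" (3): a world point X has camera coordinates R X + t. Camera axes: x right, y down, z forward; pixel columns grow to the right and rows downward; lengths in mm; the calibration is good to about 2 mm. A picture is of the moment at which its call begins: read the wrist's pose just before it. camera_info takes no time and is no camera call; for the wrist camera it gives the pose at the moment of the call.
A pose or a line that the arm cannot do raises robot.IKError and nothing moves.
- robot.job_done(): hands the job in; it is judged then, once.
Trained networks look in the newest picture that a camera, given by its name, has taken for a name from the list of things; names that differ only in an ending like _2 or _b are one class to them, and where a whole thing is asked for, a point or a joint stands for the part that bears it (a point fixed in the world has none). Each returns a list of dicts, best first, with "confidence" (0 to 1); they miss things now and then, are a little off and sometimes report something else, mostly with a low value. They report only what shows in the picture. A call takes as long as a camera call.
- viewer.silhouettes(name, camera): "mask" (400x640 bool, what is visible of it).
- viewer.pinpoint(name, camera): "at" ([x, y, z] in mm, in the coordinates of the camera as it stood for that picture, good to about 4 mm: a listed point, or the origin of a listed thing).
The state is a dict: "t": time; "joints": joint angles; "joint_velocities": joint speeds; "joint_torque": joint torques, N m; "tcp_pos": TCP position; "tcp_rot": TCP orientation; "contact_force": force on the tool from outside, world axes, zero at the start; "wrist_torque": the same for the moment, N m; "grip_width": opening from 0.0 (shut) to 1.0 (fully open); "grip_force": force on a finger pad.
Only numpy, scipy, OpenCV 4.12 (cv2) and the standard library are available. Lean on these libraries where they do the work, as an engineer would, in place of code of your own. Each camera call takes 0.05 s, during which the arm holds its last target. There are 200 camera calls.

## Task

Pick up the cast metal cup (its upright square bar is the handle), tip it over the blue tray so that all four green tumbling balls roll out and stay in the tray, then turn it upright again. Finish by holding it in the air for the inspection camera: upright, centred above the red spot of the round target plate, its middle level with the lens (200 mm above the bench), with the bar on the side straight away from the camera. Keep holding it there, do not put it down or let go, and leave the paint tin, the hammer and the finial where they are.

Things in the scene. Friction and masses are not known exactly. Their poses are not given: they have to be found in the camera images.
- cup_mid (a point): Centre of the loose cast aluminium cup (about 0.2 kg), on its axis, half-way up. The cup is an open cone, 65 mm high, outer radius 30 mm at the foot and 58 mm at the rim, walls 4.5 mm, floor 6 mm thick; it starts standing upright on the bench with four balls inside. z points up out of its mouth; a square bar stands on its -x side. This point is 32.5 mm above the underside.
- bar (a point): Grip point on the cup's upright square bar (cup's axes): 95 mm from the cup's axis on its -x side, 95 mm above the underside. The bar is 15 mm square, faces square to the cup's x and y, from 35 to 120 mm above the underside, bridged to the cup at 50 mm. Pinch it across either pair of faces, tool vertical or leaning. It starts on the robot's side (-x), turned by up to 0.3 rad.
- ball0_center (a point): Centre of a loose green ceramic tumbling ball, 20 mm in diameter, 12 g; starts in the cup and rolls out when the cup is tipped to about 105 degrees.
- ball1_center (a point): Centre of a loose green ceramic tumbling ball, 20 mm in diameter, 12 g; starts in the cup and rolls out when the cup is tipped to about 105 degrees.
- ball2_center (a point): Centre of a loose green ceramic tumbling ball, 20 mm in diameter, 12 g; starts in the cup and rolls out when the cup is tipped to about 105 degrees.
- ball3_center (a point): Centre of a loose green ceramic tumbling ball, 20 mm in diameter, 12 g; starts in the cup and rolls out when the cup is tipped to about 105 degrees.
- tray: Blue open tray, fixed to the bench, 210 mm (its x) by 190 mm (its y) outside, 50 mm high, walls 4 mm; origin at the centre of its underside, z up.
- station: Inspection station, fixed: a black round plate 130 mm in diameter and 6 mm high with a white disc and a red spot at its centre; a camera on a post stands on its +x side (the far side from the robot, turned by up to 0.3 rad), lens 200 mm above the bench, looking along the station's -x. Lens front 118 mm and post 178 mm from the plate's centre, post top 222 mm above the bench at most. Origin under the plate's centre, z up.
- view (a point): The point in the air, 200 mm above the bench over the centre of the target plate, where the centre of the cup must be held; axes as the station's: +x towards the camera. The cup's x axis must point the same way (bar on the -x side).
- tin: Bystander: red paint tin, 72 mm in diameter, 80 mm high, loose; origin under its centre.
- hammer: Bystander: hammer lying on the bench, loose, lying along its own x; origin under its middle.
- finial: Bystander: small dark turned finial, 48 mm in diameter, 68 mm high, loose; origin under its centre.

How it is judged (in metres and radians):
On the way, in this order (a step that is already met when the one before it is completed fails the run):
1. the cup is held in the air, tipped, above the tray (contact force between cup and the fingers above 1 N and angle between cup_mid's own z axis and vertical above 0.8 rad and height (world z) of cup_mid above 0.08 m and horizontal distance between cup_mid and tray below 0.2 m), for 0.05 s.
2. all four balls lie in the tray (contact force between cup and the fingers above 1 N and x of ball0_center in the frame of tray between -0.103 and 0.103 m and y of ball0_center in the frame of tray between -0.093 and 0.093 m and z of ball0_center in the frame of tray between 0 and 0.05 m and x of ball1_center in the frame of tray between -0.103 and 0.103 m and y of ball1_center in the frame of tray between -0.093 and 0.093 m and z of ball1_center in the frame of tray between 0 and 0.05 m and x of ball2_center in the frame of tray between -0.103 and 0.103 m and y of ball2_center in the frame of tray between -0.093 and 0.093 m and z of ball2_center in the frame of tray between 0 and 0.05 m and x of ball3_center in the frame of tray between -0.103 and 0.103 m and y of ball3_center in the frame of tray between -0.093 and 0.093 m and z of ball3_center in the frame of tray between 0 and 0.05 m), for 0.1 s.
At the end, for the whole second after the job is handed in: The cup is held still by the fingers alone, its centre within 25 mm sideways and 25 mm in height of the view point, upright within 0.17 rad, bar turned away from the camera within 0.26 rad, and all four balls lie in the tray (all of step 2 and horizontal distance between cup_mid and view below 0.025 m and z of cup_mid in the frame of view between -0.025 and 0.025 m and angle between cup_mid's own z axis and vertical below 0.17 rad and angle between the x axis of cup_mid and the x axis of view, either way round below 0.26 rad and x of bar in the frame of view below -0.04 m and linear speed of cup below 0.03 m/s and angular speed of cup below 0.2 rad/s and contact force between cup and station below 0.05 N and contact force between cup and tray below 0.05 N); the arm keeps its last pose, push and grip.
It fails at once if the paint tin is moved by more than 30 mm (distance of tin from where it was at the start of the episode above 0.03 m).
It fails at once if the hammer is moved by more than 30 mm (distance of hammer from where it was at the start of the episode above 0.03 m).
It fails at once if the finial is moved by more than 30 mm (distance of finial from where it was at the start of the episode above 0.03 m).
It also fails if it takes over 48 s, if anything falls off the work surface, if the arm or the gripper's body presses on something with over 40 N, if the wrist force passes 120 N, or if a joint passes its speed limit or range.

## Working session

There is one attempt and no reset: what is moved stays moved. The work goes in short steps, each a Python script; the robot and the scene stay as the last script left them, time stands still between calls to the robot, and variables do not carry over. Pictures are saved under pics/ and viewed, at most 10 in all, crops included, and the job is handed in when it is done.

```bash
mkdir -p pics; ls
cat > h.py <<'E'
import numpy as np, cv2
from scipy.spatial.transform import Rotation as Rn
from cell import robot, grip, kin, viewer
def snap(cam,fn=None):
    ci=viewer.camera_info(cam); im=viewer.read_camera(cam)
    if fn: cv2.imwrite('pics/'+fn,im[:,:,::-1])
    return ci
def world(ci,p): return np.array(ci['R']).T@(np.array(p)-np.array(ci['t']))
def find(name,cam,ci):
    return [(round(d['confidence'],2),world(ci,d['at']).round(0)) for d in viewer.pinpoint(name,cam)]
E
python3 - <<'E'
from h import *
for cam in ['top','scene']:
    ci=snap(cam,cam+'0.png'); print(cam, (-np.array(ci['R']).T@ci['t']).round())
    for n in ['cup_mid','bar','tray','station','view','tin','hammer','finial','ball0_center']:
        print(n,find(n,cam,ci)[:4])
s=robot.observe(); print(s['t'],s['tcp_rot'],s['contact_force'])
E
```

```text
pics
top [ 281.   -2. 1340.]
cup_mid [(0.62, array([ 619., -217.,   31.]))]
bar [(0.88, array([ 522., -206.,   97.]))]
tray [(0.9, array([646.,   7.,   1.]))]
station [(0.57, array([638., 225.,  -3.])), (0.48, array([ 555., -412.,    5.]))]
view [(0.95, array([640., 230., 199.])), (0.33, array([645.,   5.,   1.]))]
tin [(0.62, array([ 627., -206.,   15.])), (0.58, array([ 551., -415.,    1.]))]
hammer [(0.74, array([542., 433.,   3.])), (0.23, array([ 552., -413.,    2.]))]
finial [(0.58, array([ 383., -342.,    1.]))]
ball0_center [(0.43, array([ 629., -207.,   15.]))]
scene [1108. -732. 1018.]
cup_mid [(0.64, array([ 620., -219.,   30.]))]
bar [(0.72, array([ 523., -209.,   95.]))]
tray [(0.84, array([647.,   7.,  -3.]))]
station [(0.55, array([640., 226.,   2.]))]
view []
tin [(0.79, array([ 554., -416.,    1.]))]
hammer [(0.74, array([539., 436.,   4.])), (0.51, array([ 522., -211.,   93.])), (0.33, array([ 554., -414.,    3.]))]
finial [(0.59, array([ 384., -342.,   -0.]))]
ball0_center [(0.55, array([ 627., -204.,   13.]))]
1.0 [ 7.09899550e-01  3.06031454e+00 -1.39842679e-05] [0.58446705 0.25364923 0.47971691]
```

View pics/top0.png

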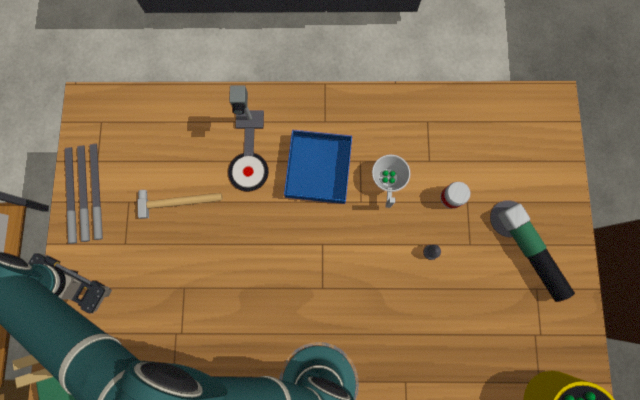

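View pics/scene0.png

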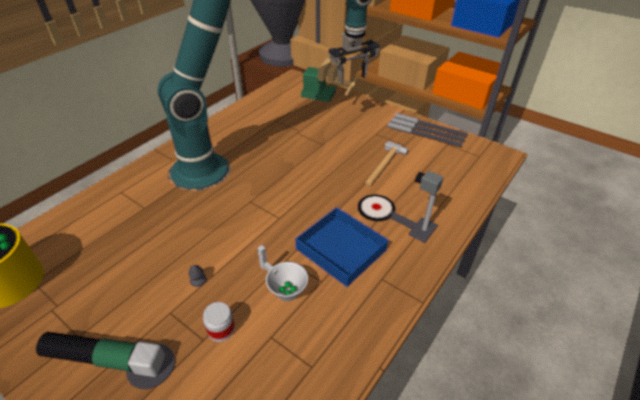

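View pics/crop.png

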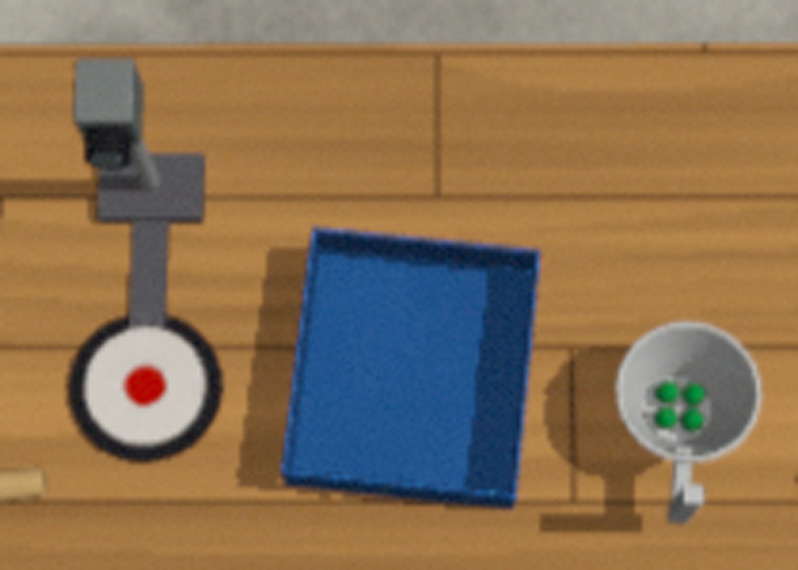

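```bash
cat >> h.py <<'E'
CUP=np.array([620,-218,32.]); CY=-0.11; TRAY=np.array([646,7,0.]); TY=-0.1; VIEW=np.array([638,227,200.]); VY=0.0
BAR=np.array([-95,0,95-32.5])      # grip point from cup_mid, cup axes
def grasp(opt,L,s=1):              # tool rotation in the cup frame
    z=np.array([np.sin(L),0,-np.cos(L)]) if opt=='A' else np.array([0,np.sin(L),-np.cos(L)])
    y=s*np.array([0,1,0]) if opt=='A' else s*np.array([1,0,0])
    return np.c_[np.cross(y,z),y,z]
def tcp(mid,Rc,G,b=BAR):
    Rt=Rc@G; return mid+Rc@b+19*Rt[:,2], Rn.from_matrix(Rt).as_rotvec()
def Rcup(yaw,th=0): return Rn.from_euler('z',yaw).as_matrix()@Rn.from_euler('x',-th).as_matrix()
def pour(th,yaw=TY,lipz=82,off=45): # cup_mid and rotation, lip point held fixed
    Rc=Rcup(yaw,th); Rz=Rcup(yaw)
    lip=TRAY+Rz@[0,-off,0]+[0,0,lipz]
    return lip-Rc@[0,58,32.5],Rc
E
python3 - <<'E'
from h import *
for opt in 'AB':
  for L in np.arange(-.4,1.5,.2):
    for s in (1,-1):
      G=grasp(opt,L,s); o=[]
      P=[(CUP,Rcup(CY)),(CUP+[0,0,150],Rcup(CY))]+[pour(t) for t in (.9,1.3,1.6,1.9)]+[(VIEW,Rcup(VY))]
      qs=[kin.ik(*tcp(m,R,G)) for m,R in P]
      ok=[q is not None for q in qs]
      if sum(ok)>=6: 
        print(opt,round(L,1),s,ok); 
        for q in qs:
            if q is not None: print('   ',np.round(q,2))
E
```

```text
A -0.4 1 [True, True, True, True, True, False, True]
    [-0.03  0.74  0.45  1.64 -0.21  1.22  1.95]
    [-0.11  0.58  0.57  1.56 -0.17  1.47  1.96]
    [-0.41  0.82  0.18  1.56  0.46  1.55  0.84]
    [-0.46  1.    0.12  1.46  0.63  1.82  0.59]
    [-0.87  1.32  0.76  1.4   0.35  1.78  0.84]
    [-0.39  0.55  0.03  1.46 -0.15  1.51  1.24]
A -0.4 -1 [True, True, True, True, True, False, True]
    [-0.23  0.84  0.78  1.66 -0.43  1.27 -0.99]
    [-0.35  0.72  1.    1.57 -0.39  1.53 -0.96]
    [-0.8   0.98  0.81  1.59  0.08  1.43 -1.94]
    [-0.87  1.18  0.81  1.49  0.23  1.61 -2.15]
    [-1.07  1.68  1.32  1.42 -0.08  1.7  -1.85]
    [-0.81  0.62  0.66  1.49 -0.43  1.57 -1.64]
A -0.2 1 [True, True, True, True, True, True, True]
    [-0.04  0.63  0.46  1.79 -0.26  0.98  1.99]
    [-0.19  0.47  0.67  1.7  -0.23  1.26  2.  ]
    [-0.48  0.74  0.19  1.7   0.57  1.38  0.77]
    [-0.59  0.95  0.2   1.6   0.69  1.65  0.58]
    [-1.01  1.33  0.83  1.54  0.38  1.58  0.86]
    [-0.93  1.44  0.7   1.44  0.56  1.81  0.71]
    [-0.44  0.44  0.04  1.59 -0.1   1.3   1.21]
A -0.2 -1 [True, True, True, 
[... 11281 characters left out ...]
 1.5  -0.92  1.74  1.13]
    [ 0.91  0.87 -0.23  1.54 -0.85  1.75  0.89]
    [-0.18  0.54  0.6   1.94 -0.89  1.11  0.84]
    [-0.41  0.44  0.54  1.96 -0.44  0.84  0.29]
    [-0.59  0.48  0.52  1.94 -0.05  0.83 -0.17]
    [-0.78  0.61  0.58  1.88  0.18  0.92 -0.48]
    [ 0.44  0.7  -0.45  1.95 -1.25  1.23  0.97]
B 1.4 -1 [True, True, True, True, True, True, True]
    [ 0.77  1.09 -0.01  1.5  -0.92  1.74 -2.02]
    [ 0.91  0.87 -0.23  1.54 -0.85  1.75 -2.25]
    [-0.51  0.77  1.12  1.96 -1.15  1.4  -2.1 ]
    [-0.89  0.85  1.35  1.98 -1.01  1.21 -2.34]
    [-0.11  0.45 -0.08  1.9   0.3   0.87  2.66]
    [-0.27  0.55 -0.09  1.85  0.58  1.06  2.32]
    [ 0.44  0.7  -0.45  1.95 -1.25  1.23 -2.17]
```

```bash
cat >> h.py <<'E'
G=grasp('B',0.8,1)
def st(tag=''):
    s=robot.observe(); print(tag,'t',round(s['t'],2),'tcp',np.round(s['tcp_pos']),'gw',round(s['grip_width'],3),'gf',np.round(s['grip_force'],1),'F',np.round(s['contact_force'],1),'q',np.round(s['joints'],2)); return s
def line(mid,Rc,feed=200):
    p,r=tcp(mid,Rc,G); robot.servo_line(p,feed=feed,rotation=r)
E
python3 - <<'E'
from h import *
p,r=tcp(CUP,Rcup(CY),G); b=Rn.from_rotvec(r).as_matrix()[:,2]
grip(1.0,55)
robot.movep(p-180*b+[0,0,60],r); st('high')
robot.servo_line(p-90*b,feed=250); st('pre')
ci=snap('wrist','w1.png'); print(find('bar','wrist',ci)[:2],find('cup_mid','wrist',ci)[:2])
ci=snap('scene','s1.png'); print(find('bar','scene',ci)[:2])
E
```

```text
high t 4.72 tcp [ 514. -321.  267.] gw 1.003 gf 0.0 F [ 0.3 -0.1  0.2] q [ 0.54  0.69  0.43  1.41 -0.77  1.77  0.98]
pre t 5.43 tcp [ 520. -259.  145.] gw 0.998 gf 0.0 F [-0.2 -0.9  1.3] q [ 0.48  0.76  0.39  1.6  -0.82  1.54  1.08]
[(0.83, array([ 524., -211.,   97.])), (0.35, array([ 608., -226.,   16.]))] [(0.22, array([ 605., -211.,   16.]))]
[(0.61, array([ 523., -208.,   90.]))]
```

View pics/w1.png

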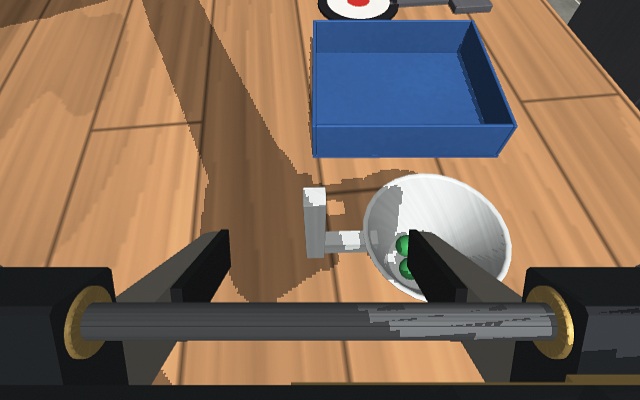

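View pics/s1.png

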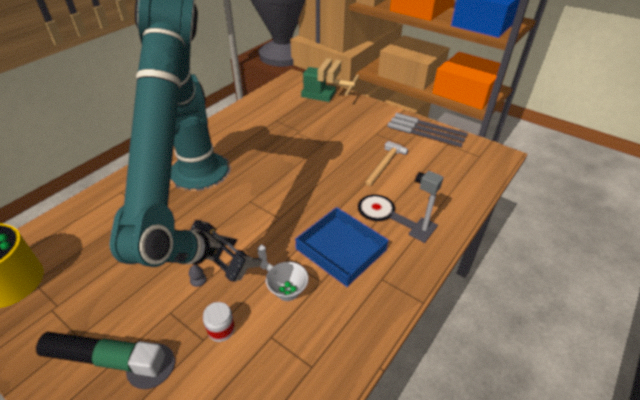

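The bar (wrist picture, about 314,222) lies midway between the finger tips (about 227 and 410), and everything else is clear. I'll grasp and lift.

Run:
```python
from h import *
p,r=tcp(CUP,Rcup(CY),G)
robot.servo_line(p,feed=120); st('at')
grip(0.0,55); st('gripped')
robot.servo_line(p+[0,0,150],feed=120); st('lift')
ci=snap('scene','s2.png'); print(find('bar','scene',ci)[:2],find('cup_mid','scene',ci)[:2])
ci=snap('top'); print(find('bar','top',ci)[:2],find('cup_mid','top',ci)[:2])
```

```text
at t 6.58 tcp [ 527. -195.   82.] gw 1.0 gf 0.0 F [0.2 0.1 0.6] q [ 0.41  0.79  0.35  1.71 -0.89  1.39  1.12]
gripped t 7.73 tcp [ 527. -194.   81.] gw 0.16 gf 55.0 F [-2.4  1.1  1. ] q [ 0.41  0.79  0.35  1.71 -0.89  1.39  1.12]
lift t 9.13 tcp [ 527. -194.  230.] gw 0.161 gf 55.0 F [-0.4  0.8 -3.1] q [ 0.38  0.59  0.39  1.67 -0.81  1.56  0.95]
[(0.57, array([ 525., -210.,  243.]))] [(0.59, array([ 623., -221.,  179.])), (0.47, array([538., 434.,   2.]))]
[(0.98, array([ 527., -207.,  248.])), (0.23, array([ 383., -343.,    2.]))] [(0.61, array([ 618., -217.,  176.]))]
```

View pics/s2.png

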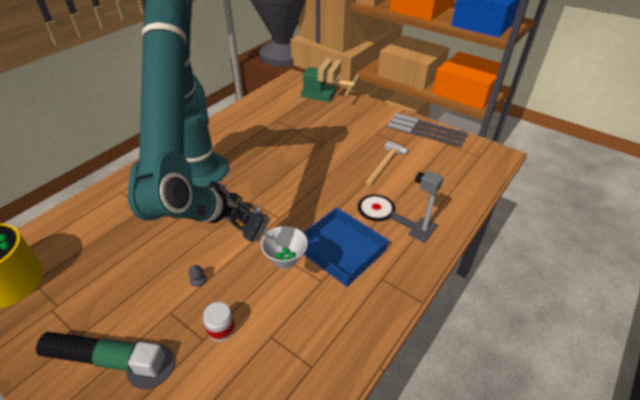

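The cup is held level at the expected height, with all four balls inside (about 285,255). Next, the pour.

Run:
```python
from h import *
up=np.array([0,0,60.])
m,R=pour(0.5); line(m+up+[0,-20,20],R,150); st('0.5')
m,R=pour(0.8); line(m+up*.5,R,100)
for th in (1.0,1.25,1.5,1.75,1.95):
    line(*pour(th),60); s=st(th)
robot.hold(0.5)
ci=snap('scene','s3.png'); st()
ci=snap('top','t3.png')
print('balls',find('ball0_center','top',ci)); print('mid',find('cup_mid','top',ci)[:1],pour(1.95)[0])
```

```text
0.5 t 10.39 tcp [544. -80. 198.] gw 0.157 gf 55.0 F [ 0.1  0.2 -2.1] q [-0.09  0.37  0.44  1.87 -0.52  1.06  0.51]
1.0 t 11.7 tcp [546. -40. 129.] gw 0.16 gf 55.0 F [ 0.3 -0.1 -3.1] q [-0.56  0.46  0.57  1.95 -0.06  0.82 -0.09]
1.25 t 12.1 tcp [548. -26. 129.] gw 0.16 gf 55.0 F [ 0.1  0.  -2.2] q [-0.78  0.56  0.68  1.92  0.12  0.89 -0.34]
1.5 t 12.5 tcp [548. -15. 127.] gw 0.156 gf 55.0 F [ 0.1 -0.5 -1.6] q [-0.93  0.71  0.74  1.87  0.23  0.99 -0.51]
1.75 t 12.9 tcp [550.  -6. 123.] gw 0.158 gf 55.0 F [-0.3 -0.6 -1.5] q [-1.02  0.89  0.78  1.8   0.29  1.11 -0.62]
1.95 t 13.25 tcp [550.   2. 118.] gw 0.16 gf 55.0 F [ 0.6 -0.8 -1.8] q [-1.07  1.03  0.79  1.74  0.33  1.21 -0.68]
 t 13.8 tcp [550.   4. 117.] gw 0.157 gf 55.0 F [-0.1 -0.  -2.2] q [-1.07  1.04  0.79  1.74  0.33  1.21 -0.68]
balls []
mid [(0.66, array([642., -41., 146.]))] [640.63687872 -46.45232277 147.91054049]
```

View pics/s3.png

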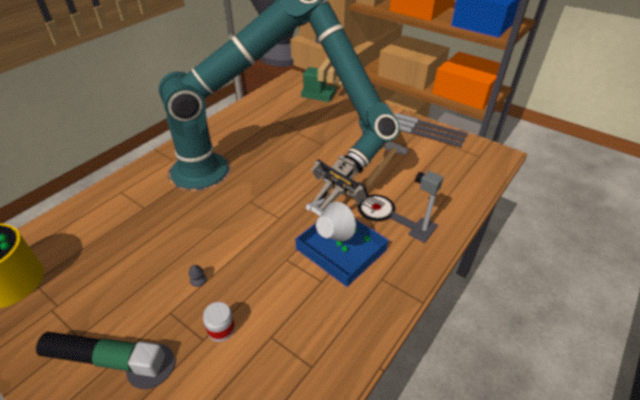

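The cup is tipped over the tray. Three green balls show in the tray (about 340,243, 345,248 and 367,238), and the fourth may be hidden. I'll lift and turn the cup upright in the air, then check.

Run:
```python
from h import *
robot.hold(0.7)
m,R=pour(1.95); line(m+[0,0,90],R,120)
m2=np.array([640,-100,230.])
m,R=pour(1.0); line(np.array([640,-80,235.]),R,120)
line(m2,Rcup(TY),120); st('upright')
ci=snap('top','t4.png')
d=viewer.pinpoint('ball0_center','top'); print([(round(x['confidence'],2),world(ci,x['at']).round()) for x in d])
ci=snap('scene','s4.png'); print(find('ball0_center','scene',ci),find('cup_mid','scene',ci)[:1],find('bar','scene',ci)[:1])
a=cv2.imread('pics/t4.png')[110:230,250:450]; b=cv2.imread('pics/s4.png')[170:300,240:440]
cv2.imwrite('pics/c4.png',np.vstack([cv2.resize(a,(480,288),interpolation=2),cv2.resize(b,(480,312),interpolation=2)]))
```

```text
upright t 17.8 tcp [547. -76. 279.] gw 0.158 gf 55.0 F [ 0.   0.2 -1.5] q [ 0.04  0.48  0.59  1.77 -0.92  1.55  0.85]
[(0.48, array([656.,   1.,  14.]))]
[(0.5, array([659.,   2.,  14.]))] [(0.93, array([ 645., -103.,  230.]))] [(0.61, array([649.,   4.,  -1.]))]
```

View pics/c4.png

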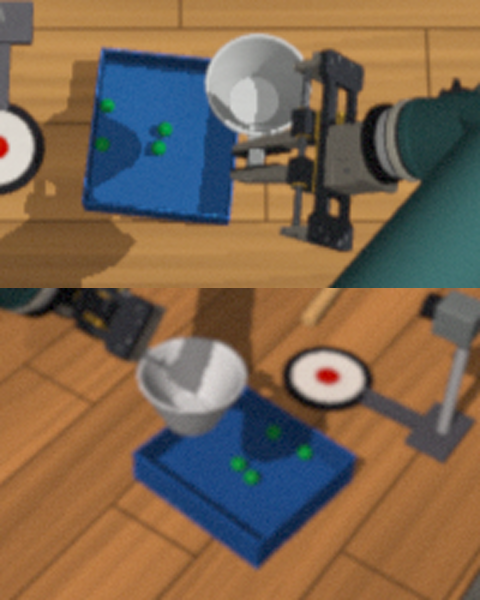

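All four balls are in the tray: in the top crop at (108,105), (102,144), (165,130) and (159,148). The cup is empty and upright. Next, the viewing position.

Run:
```python
from h import *
line(np.array([638,100,220.]),Rcup(-0.05),120)
line(VIEW,Rcup(VY),100); robot.hold(0.5); st('view')
for c in ('top','scene'):
    ci=snap(c,c+'5.png'); print([find(n,c,ci)[:1] for n in ('cup_mid','bar','view','tray')])
a=cv2.imread('pics/top5.png')[60:240,180:400]; b=cv2.imread('pics/scene5.png')[120:300,280:500]
cv2.imwrite('pics/c5.png',np.vstack([cv2.resize(x,(366,300),interpolation=2) for x in (a,b)]))
```

```text
view t 21.77 tcp [543. 241. 249.] gw 0.154 gf 55.0 F [-0.3  0.  -2.4] q [-0.39  0.38  0.4   1.95 -1.08  1.16  0.62]
[[(0.98, array([641., 226., 200.]))], [(0.72, array([544., 228., 267.]))], [], []]
[[(0.64, array([643., 222., 201.]))], [(0.6, array([542., 223., 262.]))], [(0.3, array([635.,   8.,  16.]))], [(0.9, array([645.,   3.,  -0.]))]]
```

View pics/c5.png

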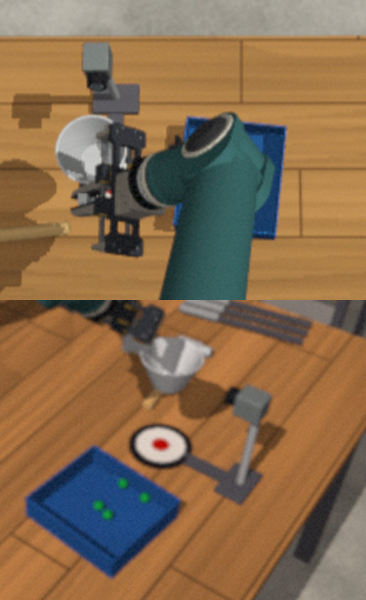

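The cup measures (642, 224, 200) against a view point of (638, 227, 200), upright with the bar away from the camera, and four balls are in the tray. I'll hand it in.

```bash
python3 -c "
from h import *
print(robot.job_done())"
```

```text
the job is handed in; nothing more can be done
None
```

The job is handed in, no verdict returned: in the last pictures all four balls lay in the tray and the cup was held upright about 5 mm from the view point, bar away from the camera, with nothing else seen to move.

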